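Put the lampworking tools away in their foam inserts

TASK

Put the four hand tools lying on the bench away in the foam-lined tray: the green pliers, the graphite paddle, the long tweezers and the pick each go into the cut-out of their own shape, pointing the way its outline shows (the tweezers either way), lying flat and fully down in the pocket. Let go of each tool and leave all four at rest there.

Things in the scene. Friction and masses are not known exactly. Their poses are not given: they have to be found in the camera images.
- pliers_grip (a point): Pliers, green handles, grey steel nose; 58 x 166 mm, 26 mm thick, 0.16 kg, lying flat. The point is at the pivot, 13 mm above the underside: the waist, 28 mm wide, where to grip. From it the handles (58 mm over both) reach 121 mm, the nose 45 mm; the balance point lies 50 mm towards the handles. y runs along the tool towards the nose, z up; close the fingers along x.
- paddle_grip (a point): Graphite paddle: wooden handle 22 mm thick, 110 mm long; thin neck; black blade 45 x 85 x 12 mm; 238 mm in all, 0.19 kg. The point is on the handle's axis, 11 mm above its underside, 13 mm from its neck end: grip here. The handle's end is 97 mm away, the blade's end 141 mm; the balance point lies 40 mm towards the blade. y runs along the tool towards the blade, z up; close the fingers along x.
- tweezers_grip (a point): Long steel tweezers on edge: 222 mm long, 22 mm high, 22 mm wide in the middle where the two blades bow apart, 0.05 kg; they behave as rigid. The point is in the middle, 11 mm above the underside: grip here, across both blades. y runs along them from the closed bend to the two tips (they may lie either way round in their pocket), z up; close the fingers along x.
- pick_grip (a point): Pick: slim wooden handle 17 mm thick, 100 mm long, with a thin steel needle; 192 mm in all, 0.035 kg. The point is on the handle's axis, 8.5 mm above its underside: grip here. The handle's end is 66 mm away, the needle's tip 126 mm. y runs along the tool towards the tip, z up; close the fingers along x.
- tray: Fixed dark blue steel tray, 344 x 272 mm, rim 21 mm high, origin under its centre. In it side by side lie four fixed black foam inserts, 84 x 264 mm, in an order that changes. Each has a pocket in one tool's outline, 12 mm deep and 5 to 7 mm larger all round, showing the yellow bottom layer, and across it a black finger notch 76 mm wide, 54 mm long, 9 mm deep. The foam's top is 21 mm above the bench.
- pliers_slot (a point): Pliers' insert: pocket broad (69 mm) for the two handles, narrowing to the nose. The point is on the pocket's floor in the middle of its finger notch, 9 mm above the bench and 12 mm below the foam's top. With the tool home, pliers_grip is 13 mm above it. y runs along the pocket towards the nose end, z up.
- paddle_slot (a point): Paddle's insert: pocket 33 mm wide for the handle, opening into a broad rectangle (57 mm) for the blade. The point is on the pocket's floor in the middle of its finger notch, 9 mm above the bench and 12 mm below the foam's top. With the tool home, paddle_grip is 11 mm above it. y runs along the pocket towards the blade end, z up.
- tweezers_slot (a point): Tweezers' insert: the plain straight pocket, 34 mm wide and 236 mm long with round ends; either way round is right. The point is on the pocket's floor in the middle of its finger notch, 9 mm above the bench and 12 mm below the foam's top. With the tool home, tweezers_grip is 11 mm above it. y runs along the pocket towards the tip end, z up.
- pick_slot (a point): Pick's insert: shortest trough (28 mm wide) for the handle, then a thin slit (12 mm) for the needle. The point is on the pocket's floor in the middle of its finger notch, 9 mm above the bench and 12 mm below the foam's top. With the tool home, pick_grip is 8.5 mm above it. y runs along the pocket towards the needle end, z up.
Things that resemble listed ones, but are neither listed nor needed, are in the scene too. Leave any turquoise look-alike of the part that bears pick_grip alone.

How it is judged:
By the outcome, as a careful person would: the job done as asked, in the order asked, and still so for the second after the job is handed in, with the robot touching nothing.
It also fails if it takes over 99 s, if anything falls off the work surface, if the arm or the gripper's body presses on something with over 40 N, if the wrist force passes 120 N, or if a joint passes its speed limit or range.

ROBOT

A 6-joint arm with a two-finger parallel gripper is mounted at the origin on a cart in front of the work surface, level with it; the furniture and walls round the work are solid. World frame = base frame: x ahead of the robot, y to its left, z up, the work surface at z = 0. Lengths are in m, angles in rad, forces in N, time in s.
With the tool pointing down it reaches from about 0.35 to 0.775 m from the base axis. Payload 5.5 kg.
Tool frame: the origin (TCP) lies midway between the tips of the shut fingers; the grasp point (between the pads) lies behind it (env.grip_point_offset is the z of the grasp point in the tool frame, in m); z points along the fingers, y is the direction in which the jaws open and shut (so a half turn about z gives the same grasp; the last joint's range is limited). The gripper opens to 85 mm and grips with 20 to 120 N. Pads are 22 mm wide; open, the fingers measure 114 mm over their backs; the gripper's body (76 mm by 85 mm) begins 54 mm behind the grasp point. The pads swing forward as they close: fully open they stand 13 mm farther back than shut.
Start: joints at [1.088, 0.313, 0.046, 1.304, 0, 1.431], TCP at [0.193, 0.542, 0.231] pointing down, gripper open.
Joint ranges: [-2.76, 2.76], [-0.86, 1.69], [-1.03, 1.26], [-2.2, 2.34], [-1.47, 1.5], [-3.14, 3.14]. Speed limits (rad/s): [2.57, 2.57, 3.14, 3.14, 3.14, 3.14].

INTERFACE

Orientations are given as a unit quaternion [w, x, y, z].
In Python, from workcell import env, viewer gives the robot as it stands. The module is installed in compiled form; this text tells all that it offers.
- The arm moves only by the shell command python3 -m inch 'ROWS' [OPENING] [FORCE]. ROWS is JSON, a list of rows, each a list of 2 entries, a list of its own where there are three numbers: the shift along the tool's x, y, z in m, then the turn about the tool's z in degrees. In form: [[[tx, ty, tz], spin], ...]. A call has 1 to 5 rows; each row is the pose to reach, as a shift and turn from the pose measured when the call began, along the tool's axes at that moment; what a row does not reach only later rows make up. A row lasts 1/12 s, in which the tool goes at most 41.7 mm and 7.16 degrees, less where a joint would pass 70% of its speed; a pose out of reach is approached as far as the arm can. A call with a gripper value outside its range is refused whole. OPENING is the closure, from 0 (fully open) to 1 (shut), set as the call begins (- or left out, the last holds). The fingers move at their own pace and stop on an object; FORCE is the grip in N (left out, the last holds). Time passes only in rows, so rows that repeat a pose let the fingers close. It gives the time, the measured TCP pose, the force and the opening at its end, in the units of the state.
- env.get_state(): the state, without advancing time (a new reading comes with each control period).
- viewer.read_camera(name): name is "side" or "top"; returns a dict with "image" (400x640x3 uint8, red, green, blue), "depth" (400x640 float32, m along the optical axis (not along the pixel's ray), 0 where there is no reading), "vertical_fov" (degrees; the focal length in pixels is half the picture's height over the tangent of half this angle, whatever the lens; pixels are square), "cx", "cy" (the principal point, pixels), "R" (3x3) and "t" (3): a world point X has camera coordinates R X + t. Camera axes: x right, y down, z forward; pixel columns grow to the right and rows downward; lengths in m; the calibration is good to about 2 mm. A picture is of the moment at which its call begins.
- env.hand_in(): hands the job in, once; it reports no verdict.
The state is a dict: "clock": time; "joint_pos": joint angles; "qvel": joint speeds; "tau": joint torques, N m; "tcp_pos": TCP position; "orientation": TCP orientation; "wrist_force": force on the tool from outside, world axes, zero at the start; "ft_torque": the same for the moment, N m; "finger_gap": finger opening in m.
Only numpy, scipy, OpenCV 4.12 (cv2) and the standard library are available. Lean on these libraries where they do the work, as an engineer would, in place of code of your own. Each camera call takes 0.05 s, during which the arm holds its last target. There are 200 camera calls.

## Working session

There is one attempt and no reset: what is moved stays moved. The work goes in short steps, Python scripts to look and compute and a shell command to move; the robot and the scene stay as the last step left them, time stands still between calls to the robot, and variables do not carry over. Pictures are saved under pics/ and viewed, on a budget of 14 in all, crops included, one or two more only if the job needs it, and the job is handed in when it is done.

```bash
mkdir -p pics; python3 - <<'E'
from workcell import env, viewer
import cv2,numpy as np
print(env.get_state(), env.grip_point_offset)
for n in ("top","side"):
    d=viewer.read_camera(n); cv2.imwrite(f"pics/{n}0.png",d["image"][:,:,::-1]); np.savez(f"{n}0.npz",**d)
    print(n,d["vertical_fov"],d["cx"],d["cy"],d["R"],d["t"])
E
```

```text
{'clock': 0.0, 'joint_pos': array([ 1.08839202e+00,  3.14000979e-01,  4.49679215e-02,  1.30361222e+00,
       -1.24343458e-05,  1.43119243e+00]), 'qvel': array([ 5.49384827e-04, -7.82676472e-04,  1.63161258e-03,  5.68926021e-05,
       -4.53324821e-05,  2.30087292e-04]), 'tau': array([-7.33147608e-04, -4.80628395e+01,  2.98533583e+01,  1.94989733e-02,
       -1.20749896e-04,  1.30441386e-06]), 'tcp_pos': array([0.19304242, 0.5410723 , 0.23040403]), 'orientation': array([-2.76984407e-04,  1.70562125e-01,  9.85346491e-01, -8.82028619e-04]), 'wrist_force': array([ 0.38139889, -0.01480396,  1.02643903]), 'ft_torque': array([ 0.01260648,  0.01897115, -0.02952095]), 'finger_gap': 0.08527480192561643} -0.0187
top 55.892320488148556 316.35302356408926 190.7679458546354 [[-1.74115050e-02 -9.99848404e-01  8.98970001e-05]
 [-9.91894647e-01  1.72616787e-02 -1.25885041e-01]
 [ 1.25864405e-01 -2.28101637e-03 -9.92044832e-01]] [-0.12303784  0.49488905  0.97631571]
side 54.55695172620784 318.0939890834895 201.41817483169527 [[ 0.83789055 -0.54578817 -0.00739628]
 [-0.28397833 -0.42430962 -0.85983583]
 [ 0.46614991  0.7225487  -0.51051704]] [-0.51067895  0.11525319  0.89261237]
```

View pics/top0.png

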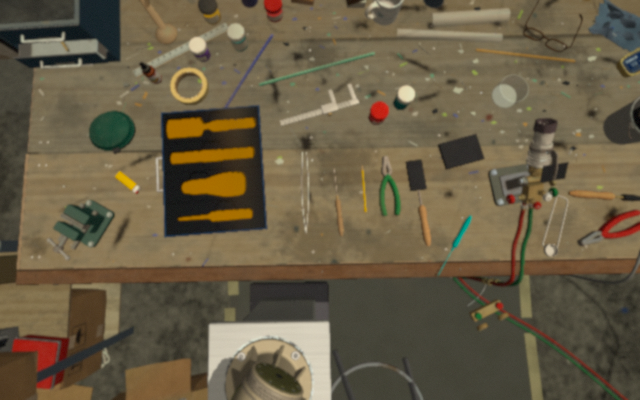

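View pics/side0.png

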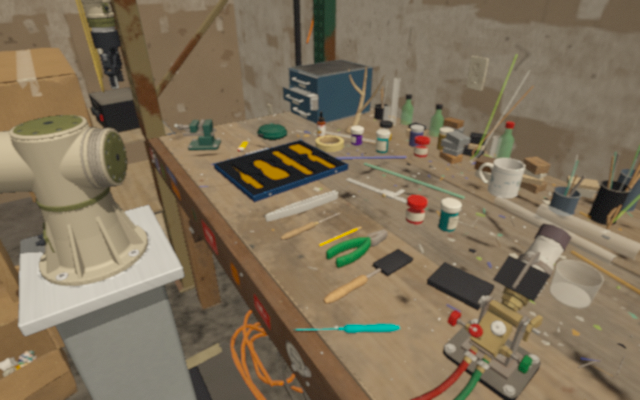

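Top view: the tray (cols 162–266, rows 107–236) holds, from the top down, the paddle, tweezers, pliers and pick pockets. The paddle blade and the pick needle point left. The tools are the tweezers (306,185), pick (340,215), pliers (388,185) and paddle (420,205). The turquoise decoy is at (455,245). I'll take a closer look.

```bash
cat > h.py <<'E'
import numpy as np,cv2
def ray(d,uv,z):
    f=200/np.tan(np.radians(d["vertical_fov"])/2); R=d["R"];t=d["t"]; C=-R.T@t
    uv=np.atleast_2d(uv).astype(float)
    k=np.c_[(uv[:,0]-d["cx"])/f,(uv[:,1]-d["cy"])/f,np.ones(len(uv))]@R
    return C+k*((z-C[2])/k[:,2])[:,None]
E
python3 - <<'E'
import numpy as np,cv2
d=np.load("top0.npz");im=d["image"][:,:,::-1]
a=cv2.resize(im[130:260,290:470],None,fx=4,fy=4,interpolation=cv2.INTER_CUBIC)
b=cv2.resize(im[100:240,155:270],None,fx=4,fy=4,interpolation=cv2.INTER_CUBIC)
for k in range(0,180,20): cv2.putText(a,str(290+k),(k*4,10),0,.4,(255,255,255),1); cv2.line(a,(k*4,12),(k*4,20),(255,255,255),1)
for k in range(0,130,20): cv2.putText(a,str(130+k),(0,k*4+4),0,.4,(255,255,255),1)
cv2.imwrite("pics/a.png",a);cv2.imwrite("pics/b.png",b)
E
```

```text
(no output)
```

View pics/a.png

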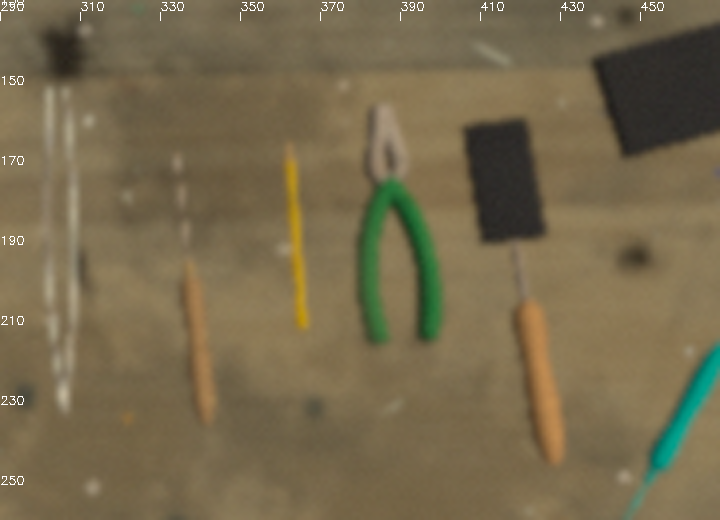

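View pics/b.png

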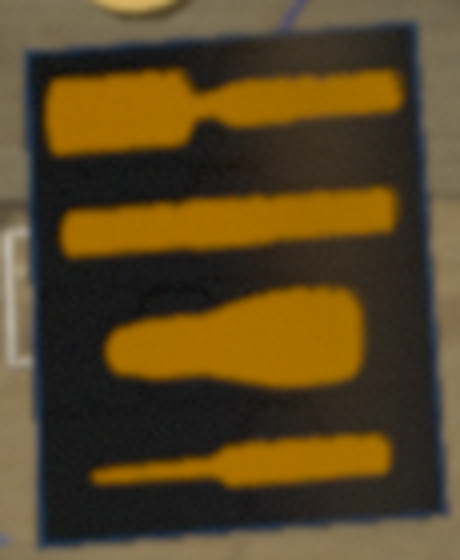

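The pockets' directions are clear: paddle blade, pliers nose and pick needle all point to the image's left. In the crop the tool ends are: tweezers (58,88)–(64,410), pick (177,155)–(208,422), pliers (383,103)–(404,340), paddle (495,124)–(556,462). Next I'll turn these into world coordinates.

```bash
cat > m.py <<'E'
import numpy as np,cv2
from h import ray
d=dict(np.load("top0.npz"));im=d["image"]
C=-d["R"].T@d["t"];print("cam",C)
hsv=cv2.cvtColor(im,cv2.COLOR_RGB2HSV)
m=cv2.inRange(hsv,(12,150,90),(30,255,255))
roi=np.zeros_like(m);roi[108:236,163:266]=m[108:236,163:266]
n,l,s,c=cv2.connectedComponentsWithStats(roi)
def show(nm,e0,e1,L,back,w=None):
    # e0 handle end, e1 tip end
    u=e1-e0;Lm=np.linalg.norm(u[:2]);u=u[:2]/Lm
    g=e0[:2]+u*(back+(Lm-L)/2)
    print(nm,"len %.1f (exp %.0f)"%(Lm*1e3,L*1e3),"grip",g.round(4),"dir deg %.1f"%np.degrees(np.arctan2(u[1],u[0])),"r %.3f"%np.hypot(*g),w or "")
info=sorted([i for i in range(1,n) if s[i,4]>100],key=lambda i:c[i][1])
spec=[("paddle",.238,.097),("tweezers",.222,.111),("pliers",.166,.121),("pick",.192,.066)]
for i,(nm,L,b) in zip(info,spec):
    cnt=max(cv2.findContours((l==i).astype(np.uint8),0,cv2.CHAIN_APPROX_NONE)[0],key=len)[:,0]
    P9=ray(d,cnt,.009);P21=ray(d,cnt,.021)
    # axis: straight handle/pocket side; world angle from tray minAreaRect-of-cnt
    (cc,wh,an)=cv2.minAreaRect((P9[:,:2]*1e3).astype(np.float32))
    bx=cv2.boxPoints((cc,wh,an));e=bx[1]-bx[0] if np.linalg.norm(bx[1]-bx[0])>np.linalg.norm(bx[2]-bx[1]) else bx[2]-bx[1]
    u=e/np.linalg.norm(e);u=u*np.sign(u[1])   # +y = left = tip
    v=np.array([-u[1],u[0]])
    s0=(P21[:,:2]@u).min()-.0013; s1=(P9[:,:2]@u).max()+.0013 # near edge = lip, far edge = floor
    w9=P9[:,:2]@v
    near=(P21[:,:2]@v); far=w9
    side=np.sign((C[:2]-cc/1e3 if 0 else C[:2]-np.array(cc)/1e3)@v)
    lo,hi=((w9.min()),(near.max())) if side>0 else (near.min(),w9.max())
    mid=(lo+hi)/2
    g=u*(s0+b+((s1-s0)-L)/2)+v*mid
    print(nm+"_slot len %.1f (exp %.0f+12) width %.1f"%((s1-s0)*1e3,L*1e3,(hi-lo)*1e3+2.6),"pt",g.round(4),"dir %.1f"%np.degrees(np.arctan2(u[1],u[0])),"r %.3f"%np.hypot(*g))
o=np.array([290,130]);p=lambda x,y,z:ray(d,np.array([x,y])/4+o-.375,z)[0]
show("tweezers",p(64,410,.011),p(58,88,.011),.222,.111)
show("pick",p(208,422,.0085),p(177,155,.0085),.192,.066)
show("pick handle",p(208,422,.0085),p(188,262,.0085),.100,.066)
show("pliers",p(404,342,.013),p(383,103,.013),.166,.121)
show("paddle",p(556,462,.011),p(495,122,.011),.238,.097)
show("paddle handle",p(556,462,.011),p(526,302,.011),.110,.097)
# tray
E
python3 m.py
```

```text
cam [ 0.36585213 -0.12933481  1.03085914]
paddle_slot len 253.3 (exp 238+12) width 61.7 pt [0.684  0.1378] dir 93.5 r 0.698
tweezers_slot len 235.0 (exp 222+12) width 41.3 pt [0.5985 0.1552] dir 93.9 r 0.618
pliers_slot len 180.3 (exp 166+12) width 73.1 pt [0.5206 0.1875] dir 89.0 r 0.553
pick_slot len 205.5 (exp 192+12) width 34.1 pt [0.434  0.1129] dir 93.8 r 0.448
tweezers len 221.2 (exp 222) grip [ 0.4942 -0.1003] dir deg 0.3 r 0.504 
pick len 183.7 (exp 192) grip [ 0.4356 -0.192 ] dir deg 5.2 r 0.476 
pick handle len 109.2 (exp 100) grip [ 0.4442 -0.1906] dir deg 5.7 r 0.483 
pliers len 164.9 (exp 166) grip [ 0.5455 -0.3255] dir deg 2.6 r 0.635 
paddle len 234.2 (exp 238) grip [ 0.4377 -0.4178] dir deg 7.2 r 0.605 
paddle handle len 108.7 (exp 110) grip [ 0.4388 -0.4169] dir deg 7.6 r 0.605
```

```bash
cat > plan.py <<'E'
# python3 plan.py x y z jawdeg : shift in tool axes + spin
import sys,numpy as np
from workcell import env
from scipy.spatial.transform import Rotation as Ro
s=env.get_state();q=s["orientation"];R=Ro.from_quat([q[1],q[2],q[3],q[0]]).as_matrix()
phi=np.degrees(np.arctan2(R[1,1],R[0,1]))
print("t %.1f"%s["clock"],"tcp",s["tcp_pos"].round(4),"jaw %.1f"%phi,"tilt",R[:2,2].round(3),"gap %.4f"%s["finger_gap"],"F",s["wrist_force"].round(1),"q6 %.2f q1 %.2f"%(s["joint_pos"][5],s["joint_pos"][0]))
if len(sys.argv)>4:
    a=list(map(float,sys.argv[1:5]))
    print("shift",(R.T@(np.array(a[:3])-s["tcp_pos"])).round(4),"spin %.1f"%((phi-a[3]+180)%360-180))
E
python3 - <<'E'
import numpy as np,cv2
from h import ray
d=dict(np.load("top0.npz"));im=d["image"];hsv=cv2.cvtColor(im,cv2.COLOR_RGB2HSV)
u=np.array([np.cos(np.radians(93.7)),np.sin(np.radians(93.7))]);v=np.array([u[1],-u[0]])
m=cv2.inRange(hsv,(12,150,90),(30,255,255))
ys,xs=np.nonzero(m[170:202,165:264]);px=np.c_[xs+165,ys+170]
s0=(ray(d,px,.021)[:,:2]@u).min()-.0013;s1=(ray(d,px,.009)[:,:2]@u).max()+.0013
n0=(ray(d,px,.021)[:,:2]@v).min();n1=(ray(d,px,.009)[:,:2]@v).max()
for n in((n0+n1)/2,.5237): print("pliers slot",s1-s0,n1-n0,n,u*(s0+.121+(s1-s0-.166)/2)+v*n)
for nm,(r0,r1,c0,c1) in dict(pick=(185,245,330,350),paddle=(195,255,410,440)).items():
    for S in (95,115):
        mm=cv2.inRange(hsv[r0:r1,c0:c1],(5,S,110),(20,255,255));ys,xs=np.nonzero(mm)
        P=ray(d,np.c_[xs+c0,ys+r0],.0085 if nm=="pick" else .011)[:,:2];c=P.mean(0);w=np.linalg.svd(P-c)[2][0];w*=np.sign(w[0])
        t=(P-c)@w;print(nm,S,len(P),"len",np.ptp(t)+.0026,"end",c+w*(t.min()-.0013),"dir",np.degrees(np.arctan2(w[1],w[0])),"grip",c+w*(t.min()+t.max())/2+w*(.016 if nm=="pick" else .042))
E
python3 plan.py .5455 -.3255 .15 92.6
```

```text
pliers slot 0.18093147672549578 0.07202702726464255 0.5242525433788494 [0.51323921 0.18724133]
pliers slot 0.18093147672549578 0.07202702726464255 0.5237 [0.51268782 0.18720567]
pick 95 508 len 0.16828820997045207 end [ 0.34724798 -0.17936861] dir -9.556585581465727 grip [ 0.4460023  -0.19599469]
pick 115 180 len 0.10906329960135436 end [ 0.37314265 -0.19725273] dir 5.187677277718409 grip [ 0.44338539 -0.19087538]
paddle 95 1318 len 0.17371373026887188 end [ 0.31325941 -0.40456711] dir -13.353141658430465 grip [ 0.43863264 -0.43432689]
paddle 115 268 len 0.11371890106372799 end [ 0.33999876 -0.43034522] dir 6.9686414843848485 grip [ 0.43812791 -0.41835099]
t 0.1 tcp [0.1931 0.5411 0.2305] jaw 70.4 tilt [-0.001 -0.002] gap 0.0856 F [ 0.8 -0.1  0.1] q6 1.43 q1 1.09
shift [-0.6232 -0.6976  0.0815] spin -22.2
```

```bash

python3 -m inch '[[[-0.04,-0.0175,0],0],[[-0.08,-0.035,0],0],[[-0.12,-0.0525,0],0],[[-0.16,-0.07,0],0],[[-0.16,-0.07,0],0]]' 0
python3 -m inch '[[[-0.04,-0.0175,0],0],[[-0.08,-0.035,0],0],[[-0.12,-0.0525,0],0],[[-0.16,-0.07,0],0],[[-0.16,-0.07,0],0]]'
python3 -m inch '[[[-0.095,-0.18,0.02],0],[[-0.095,-0.18,0.02],0],[[-0.095,-0.18,0.02],0],[[-0.095,-0.18,0.02],0],[[-0.095,-0.18,0.02],0]]'
python3 -m inch '[[[-0.095,-0.18,0.02],0],[[-0.095,-0.18,0.02],0],[[-0.095,-0.18,0.02],0],[[-0.095,-0.18,0.02],0],[[-0.095,-0.18,0.02],0]]'
python3 plan.py .5455 -.3255 .1 92.6
```

```text
clock: 0.52
tcp_pos: [0.3236, 0.4178, 0.2301]
orientation: [0.0, 0.173, 0.985, -0.002]
wrist_force: [1.0, -0.1, -0.8]
finger_gap: 0.0853
clock: 0.93
tcp_pos: [0.4534, 0.2943, 0.2301]
orientation: [0.001, 0.175, 0.985, -0.002]
wrist_force: [0.6, 1.0, 1.2]
finger_gap: 0.0856
clock: 1.35
tcp_pos: [0.48, 0.0913, 0.2107]
orientation: [0.001, 0.175, 0.985, -0.002]
wrist_force: [1.3, 0.4, 0.2]
finger_gap: 0.0854
clock: 1.77
tcp_pos: [0.5071, -0.112, 0.1912]
orientation: [0.001, 0.175, 0.985, -0.002]
wrist_force: [-0.7, 0.4, -0.0]
finger_gap: 0.0852
t 1.8 tcp [ 0.5071 -0.112   0.1912] jaw 69.9 tilt [ 0.    -0.004] gap 0.0852 F [-0.7  0.4 -0. ] q6 -0.02 q1 -0.37
shift [-0.1094 -0.1869  0.0921] spin -22.7
```

```bash

python3 -m inch '[[[-0.095,-0.16,0.04],-22.7],[[-0.095,-0.16,0.04],-22.7],[[-0.095,-0.16,0.04],-22.7],[[-0.095,-0.16,0.04],-22.7],[[-0.095,-0.16,0.04],-22.7]]'
python3 plan.py .5455 -.3255 .06 92.6
```

```text
clock: 2.18
tcp_pos: [0.5415, -0.2979, 0.1504]
orientation: [-0.0, -0.022, 1.0, -0.002]
wrist_force: [0.2, 0.6, 0.2]
finger_gap: 0.0856
t 2.2 tcp [ 0.5415 -0.2979  0.1504] jaw 92.5 tilt [-0.    -0.004] gap 0.0856 F [0.2 0.6 0.2] q6 -0.68 q1 -0.63
shift [-0.0028 -0.0274  0.0905] spin -0.1
```

```bash

python3 -m inch '[[[-0.003,-0.0275,0.03],0],[[-0.003,-0.0275,0.06],0],[[-0.003,-0.0275,0.09],0],[[-0.003,-0.0275,0.09],0],[[-0.003,-0.0275,0.09],0]]'
python3 - <<'E'
from workcell import viewer
import cv2
a=viewer.read_camera("top")["image"][130:250,330:450,::-1];b=viewer.read_camera("side")["image"][180:300,280:440,::-1]
a=cv2.resize(a,(400,400));b=cv2.resize(b,(400,300));b=cv2.copyMakeBorder(b,0,100,0,0,0);cv2.imwrite("pics/c.png",cv2.hconcat([a,b]))
E
python3 plan.py .5455 -.3255 .006 92.6
```

```text
clock: 2.6
tcp_pos: [0.5442, -0.3238, 0.0585]
orientation: [-0.002, -0.022, 1.0, -0.0]
wrist_force: [0.1, -0.3, 0.2]
finger_gap: 0.0853
t 2.7 tcp [ 0.5468 -0.3255  0.0622] jaw 92.6 tilt [ 0.001 -0.005] gap 0.0852 F [0.4 0.2 1.2] q6 -0.71 q1 -0.66
shift [0.0013 0.0003 0.0562] spin -0.0
```

View pics/c.png

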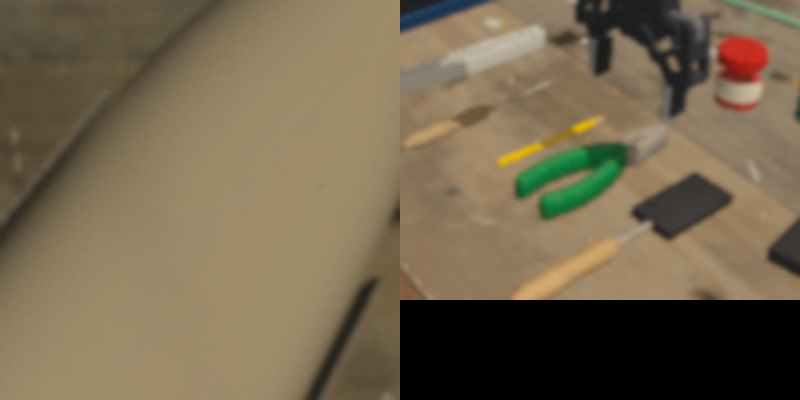

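The side crop shows the open fingers straddling the pliers' pivot, fingertips at (600,75) and (675,112) above a pivot at about (630,150). I'll descend and grip.

```bash

python3 -m inch '[[[0.001,0,0.028],0],[[0.001,0,0.056],0],[[0.001,0,0.056],0],[[0.001,0,0.056],0]]' 
python3 -m inch '[[[0,0,0],0],[[0,0,0],0],[[0,0,0],0],[[0,0,0],0],[[0,0,0],0]]' 1 80
python3 -m inch '[[[0,0,0],0],[[0,0,0],0],[[0,0,0],0],[[0,0,0],0],[[0,0,0],0]]'
python3 plan.py
```

```text
clock: 3.03
tcp_pos: [0.546, -0.3252, 0.0073]
orientation: [0.0, -0.023, 1.0, -0.002]
wrist_force: [0.6, -0.9, 0.8]
finger_gap: 0.0853
clock: 3.45
tcp_pos: [0.5467, -0.3256, 0.0084]
orientation: [0.001, -0.023, 1.0, -0.003]
wrist_force: [2.5, 0.5, 6.8]
finger_gap: 0.0263
clock: 3.87
tcp_pos: [0.547, -0.3258, 0.0087]
orientation: [0.002, -0.023, 1.0, -0.003]
wrist_force: [-0.8, 0.5, 3.4]
finger_gap: 0.0259
t 3.9 tcp [ 0.547  -0.3258  0.0087] jaw 92.6 tilt [ 0.003 -0.006] gap 0.0259 F [-0.8  0.5  3.4] q6 -0.71 q1 -0.66
```

```bash

python3 -m inch '[[[0,0,-0.02],0],[[0,0,-0.05],0],[[0,0,-0.09],0],[[0,0,-0.12],0],[[0,0,-0.12],0]]' 
python3 -m inch '[[[0,0.04,0],0],[[0,0.08,0],0],[[0,0.12,0],0],[[0,0.16,0],0],[[0,0.2,0],0]]'
python3 -m inch '[[[0.01,0.04,0],0],[[0.01,0.08,0],0],[[0.01,0.12,0],0],[[0.01,0.16,0],0],[[0.01,0.2,0],0]]'
python3 -m inch '[[[0,0.03,0],-7],[[0,0.06,0],-14],[[0,0.1,0],-21],[[0,0.1,0],-28],[[0,0.1,0],-35]]'
python3 -m inch '[[[0,0,0],-7],[[0,0,0],-14],[[0,0,0],-21],[[0,0,0],-28],[[0,0,0],-35]]'
python3 -m inch '[[[0,0,0],-7],[[0,0,0],-14],[[0,0,0],-21],[[0,0,0],-21],[[0,0,0],-21]]'
python3 plan.py .513 .1885 .05 183.7
python3 - <<'E'
from workcell import viewer
import cv2
a=viewer.read_camera("top")["image"][90:250,150:310,::-1];b=viewer.read_camera("side")["image"][60:220,180:380,::-1]
a=cv2.resize(a,(400,400));b=cv2.resize(b,(400,320));b=cv2.copyMakeBorder(b,0,80,0,0,0);cv2.imwrite("pics/d.png",cv2.hconcat([a,b]))
E
```

```text
clock: 4.28
tcp_pos: [0.5496, -0.3274, 0.1357]
orientation: [0.006, -0.023, 1.0, -0.006]
wrist_force: [0.8, -0.9, -0.4]
finger_gap: 0.0255
clock: 4.7
tcp_pos: [0.5394, -0.1259, 0.132]
orientation: [0.005, -0.023, 1.0, -0.006]
wrist_force: [0.3, 0.1, -0.8]
finger_gap: 0.0255
clock: 5.12
tcp_pos: [0.5193, 0.0753, 0.1285]
orientation: [0.004, -0.023, 1.0, -0.006]
wrist_force: [0.5, 0.2, -1.3]
finger_gap: 0.0256
clock: 5.53
tcp_pos: [0.5136, 0.1776, 0.1261]
orientation: [0.002, -0.327, 0.945, -0.007]
wrist_force: [-0.5, -0.5, -1.4]
finger_gap: 0.0255
clock: 5.95
tcp_pos: [0.5129, 0.1775, 0.1249]
orientation: [-0.001, -0.599, 0.801, -0.007]
wrist_force: [0.3, 1.0, -2.2]
finger_gap: 0.0258
clock: 6.37
tcp_pos: [0.5124, 0.1774, 0.124]
orientation: [0.003, 0.733, -0.68, 0.006]
wrist_force: [-0.2, 0.5, -1.3]
finger_gap: 0.0257
t 6.4 tcp [0.5124 0.1774 0.124 ] jaw -175.6 tilt [ 0.004 -0.013] gap 0.0257 F [-0.2  0.5 -1.3] q6 -1.45 q1 0.19
shift [-0.012  -0.0012  0.0739] spin 0.7
```

View pics/d.png

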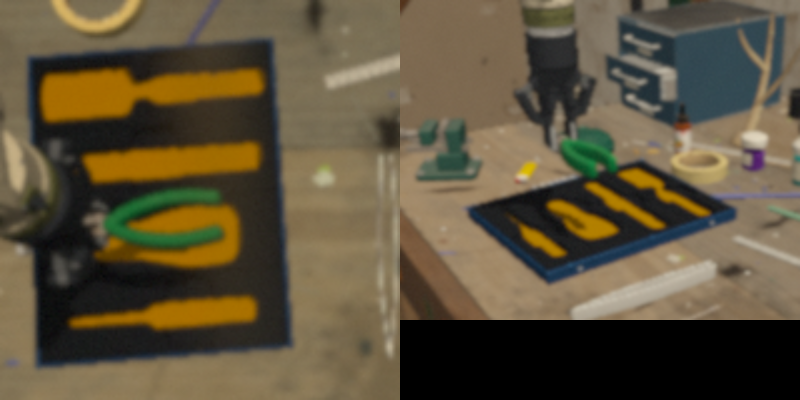

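The pliers hang level over their pocket, nose to the left. Now I'll lower them.

```bash

python3 -m inch '[[[-0.012,-0.001,0.02],0.7],[[-0.012,-0.001,0.05],0.7],[[-0.012,-0.001,0.075],0.7],[[-0.012,-0.001,0.075],0.7],[[-0.012,-0.001,0.075],0.7]]' 
python3 plan.py .513 .1885 .019 183.7
```

```text
clock: 6.88
tcp_pos: [0.5115, 0.1882, 0.0481]
orientation: [0.005, 0.729, -0.684, 0.005]
wrist_force: [-0.2, -0.6, -1.2]
finger_gap: 0.0258
t 6.9 tcp [0.5115 0.1882 0.0481] jaw -176.4 tilt [ 0.001 -0.013] gap 0.0258 F [-0.2 -0.6 -1.2] q6 -1.42 q1 0.21
shift [-0.0006 -0.0015  0.0291] spin -0.1
```

```bash

python3 -m inch '[[[-0.0005,-0.0015,0.01],0],[[-0.0005,-0.0015,0.02],0],[[-0.0005,-0.0015,0.029],0],[[-0.0005,-0.0015,0.029],0]]'
python3 plan.py .513 .1885 .019 183.7
python3 - <<'E'
from workcell import viewer
import cv2
a=viewer.read_camera("top")["image"][140:220,170:270,::-1];b=viewer.read_camera("side")["image"][120:220,200:340,::-1]
a=cv2.resize(a,(400,320));b=cv2.resize(b,(400,320));cv2.imwrite("pics/e.png",cv2.hconcat([a,b]))
E
```

```text
clock: 7.22
tcp_pos: [0.5128, 0.1883, 0.018]
orientation: [0.005, 0.729, -0.685, 0.005]
wrist_force: [0.1, 0.4, -1.3]
finger_gap: 0.0254
t 7.2 tcp [0.5128 0.1883 0.018 ] jaw -176.4 tilt [ 0.    -0.014] gap 0.0254 F [ 0.1  0.4 -1.3] q6 -1.42 q1 0.21
shift [-0.0002 -0.0002 -0.001 ] spin -0.1
```

View pics/e.png

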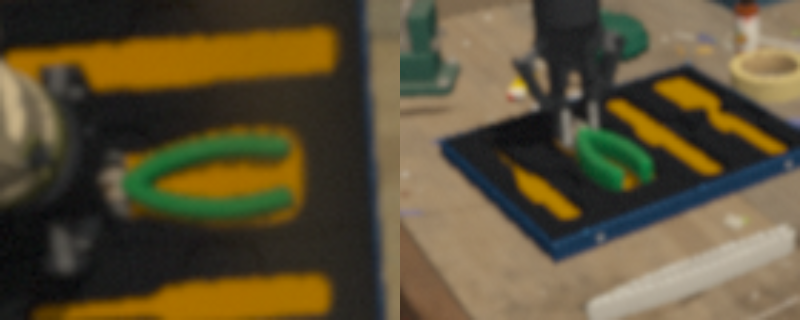

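The handles sit inside the pocket with yellow showing on every side. I'll release and lift.

```bash

python3 -m inch '[[[0,0,0],0],[[0,0,0],0],[[0,0,0],0],[[0,0,0],0]]' 0.55
python3 -m inch '[[[0,0,-0.01],0],[[0,0,-0.03],0],[[0,0,-0.06],0],[[0,0,-0.1],0],[[0,0,-0.13],0]]'
python3 plan.py .438 -.418 .1 97
python3 - <<'E'
from workcell import viewer
import cv2
a=viewer.read_camera("top")["image"][140:220,170:270,::-1];b=viewer.read_camera("side")["image"][120:220,200:340,::-1]
a=cv2.resize(a,(400,320));b=cv2.resize(b,(400,320));cv2.imwrite("pics/f.png",cv2.hconcat([a,b]))
E
```

```text
clock: 7.65
tcp_pos: [0.5131, 0.1884, 0.0194]
orientation: [0.004, 0.729, -0.684, 0.005]
wrist_force: [0.1, -0.0, 1.0]
finger_gap: 0.0384
clock: 8.07
tcp_pos: [0.5132, 0.1903, 0.1528]
orientation: [0.004, 0.729, -0.684, 0.006]
wrist_force: [1.7, 0.1, 0.4]
finger_gap: 0.0386
t 8.1 tcp [0.5132 0.1903 0.1528] jaw -176.4 tilt [ 0.003 -0.013] gap 0.0386 F [1.7 0.1 0.4] q6 -1.42 q1 0.22
shift [0.6016 0.1134 0.0605] spin 86.6
```

View pics/f.png

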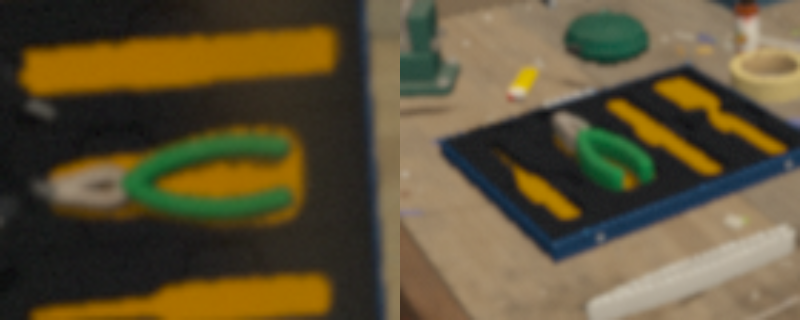

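The pliers lie centred with the nose in the narrow end. I'll check their height by depth once clear of them. Next is the paddle.

```bash

python3 -m inch '[[[0.04,0.0076,0],0],[[0.08,0.015,0],0],[[0.12,0.023,0],0],[[0.16,0.03,0],0],[[0.2,0.038,0],0]]' 0.2
python3 -m inch '[[[0.04,0.0076,0],0],[[0.08,0.015,0],0],[[0.12,0.023,0],0],[[0.16,0.03,0],0],[[0.2,0.038,0],0]]'
python3 -m inch '[[[0.04,0.0076,0],7],[[0.08,0.015,0],14],[[0.12,0.023,0],21],[[0.16,0.03,0],28],[[0.195,0.037,0],35]]'
python3 -m inch '[[[0,0,0.01],7],[[0,0,0.02],14],[[0,0,0.03],21],[[0,0,0.04],28],[[0,0,0.04],35]]'
python3 -m inch '[[[0,0,0.01],7],[[0,0,0.02],14],[[0,0,0.02],16.6],[[0,0,0.02],16.6]]'
python3 plan.py .438 -.418 .06 97
cat > dep.py <<'E'
import sys,numpy as np
from workcell import viewer
from h import ray
d=viewer.read_camera("top");f=200/np.tan(np.radians(d["vertical_fov"])/2)
def z(u,v):
    D=d["depth"][v-1:v+2,u-1:u+2];D=np.median(D[D>0]) if (D>0).any() else 0
    return (d["R"].T@(np.array([(u-d["cx"])/f,(v-d["cy"])/f,1])*D-d["t"])).round(4)
for a in sys.argv[1:]: print(a,z(*map(int,a.split(","))))
E
python3 dep.py 240,177 220,177 240,189 203,186 192,186 185,186 200,150 230,160
```

```text
clock: 8.58
tcp_pos: [0.4907, -0.0123, 0.1585]
orientation: [-0.0, 0.729, -0.684, 0.009]
wrist_force: [1.3, -0.5, 0.0]
finger_gap: 0.0686
clock: 9.0
tcp_pos: [0.4648, -0.2161, 0.1606]
orientation: [-0.0, 0.729, -0.684, 0.009]
wrist_force: [1.1, -1.1, -0.3]
finger_gap: 0.0683
clock: 9.42
tcp_pos: [0.4393, -0.4156, 0.1625]
orientation: [0.003, -0.487, 0.874, -0.008]
wrist_force: [1.7, -0.3, 0.0]
finger_gap: 0.0685
clock: 9.83
tcp_pos: [0.4386, -0.4149, 0.12]
orientation: [0.004, -0.198, 0.98, -0.005]
wrist_force: [0.1, -0.4, 0.1]
finger_gap: 0.0685
clock: 10.17
tcp_pos: [0.4381, -0.4143, 0.0991]
orientation: [0.004, -0.054, 0.999, -0.004]
wrist_force: [-0.7, -0.6, 0.2]
finger_gap: 0.0682
t 10.2 tcp [ 0.4381 -0.4143  0.0991] jaw 96.2 tilt [ 0.009 -0.007] gap 0.0682 F [-0.7 -0.6  0.2] q6 -1.00 q1 -0.89
shift [ 0.0009 -0.0033  0.0391] spin -0.8
240,177 [0.5336 0.0729 0.0304]
220,177 [0.5342 0.126  0.0329]
240,189 [0.5008 0.0721 0.0329]
203,186 [0.5105 0.1709 0.0332]
192,186 [0.5112 0.2007 0.032 ]
185,186 [0.5115 0.2193 0.0326]
200,150 [0.615  0.1887 0.0088]
230,160 [0.5831 0.1029 0.0191]
```

The pliers' top is level at about 33 mm (35 expected), so they are fully down. Now I'll grip the paddle.

```bash

python3 -m inch '[[[0.001,-0.003,0.03],-0.8],[[0.001,-0.003,0.06],-0.8],[[0.001,-0.003,0.092],-0.8],[[0.001,-0.003,0.092],-0.8],[[0.001,-0.003,0.092],-0.8]]'
python3 -m inch '[[[0,0,0],0],[[0,0,0],0],[[0,0,0],0],[[0,0,0],0],[[0,0,0],0]]' 1 100
python3 -m inch '[[[0,0,0],0],[[0,0,0],0],[[0,0,0],0]]'
python3 -m inch '[[[0,0,-0.02],0],[[0,0,-0.05],0],[[0,0,-0.09],0],[[0,0,-0.12],0],[[0,0,-0.12],0]]' 
python3 plan.py .684 .1378 .12 183.7
python3 - <<'E'
from workcell import viewer
import cv2
a=viewer.read_camera("top")["image"][120:260,370:470,::-1];b=viewer.read_camera("side")["image"][150:310,280:480,::-1]
a=cv2.resize(a,(286,400));b=cv2.resize(b,(500,400));cv2.imwrite("pics/g.png",cv2.hconcat([a,b]))
E
```

```text
clock: 10.63
tcp_pos: [0.4376, -0.4171, 0.0066]
orientation: [0.004, -0.063, 0.998, -0.002]
wrist_force: [0.3, 1.4, 0.9]
finger_gap: 0.0681
clock: 11.05
tcp_pos: [0.4387, -0.4186, 0.009]
orientation: [0.005, -0.063, 0.998, -0.004]
wrist_force: [-0.7, 0.6, 7.0]
finger_gap: 0.0169
clock: 11.3
tcp_pos: [0.4387, -0.4186, 0.0092]
orientation: [0.005, -0.063, 0.998, -0.004]
wrist_force: [0.1, -0.1, -1.6]
finger_gap: 0.0167
clock: 11.72
tcp_pos: [0.4401, -0.4207, 0.1362]
orientation: [0.008, -0.063, 0.998, -0.009]
wrist_force: [0.4, -1.2, -1.1]
finger_gap: 0.0165
t 11.7 tcp [ 0.4401 -0.4207  0.1362] jaw 97.2 tilt [ 0.017 -0.016] gap 0.0165 F [ 0.4 -1.2 -1.1] q6 -1.02 q1 -0.90
shift [-0.312   0.5236  0.0112] spin -86.5
```

View pics/g.png

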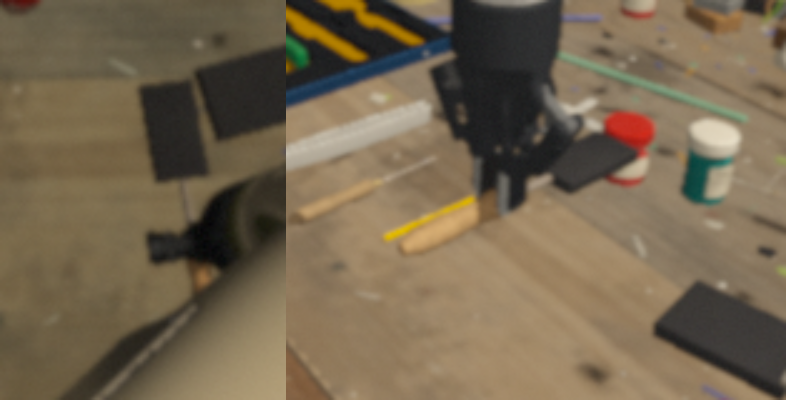

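The paddle is held level, with its blade clear of the bench. I'll spin it first, then carry it over.

```bash

python3 -m inch '[[[0,0,0],-7],[[0,0,0],-14],[[0,0,0],-21],[[0,0,0],-28],[[0,0,0],-35]]'
python3 -m inch '[[[0,0,0],-7],[[0,0,0],-14],[[0,0,0],-21],[[0,0,0],-28],[[0,0,0],-35]]'
python3 -m inch '[[[0,0,0],-7],[[0,0,0],-14],[[0,0,0],-16.5],[[0,0,0],-16.5]]'
python3 plan.py .684 .1378 .12 183.7
```

```text
clock: 12.23
tcp_pos: [0.437, -0.4171, 0.1278]
orientation: [0.003, -0.363, 0.932, -0.005]
wrist_force: [0.1, 0.4, -0.8]
finger_gap: 0.0169
clock: 12.65
tcp_pos: [0.436, -0.4158, 0.1251]
orientation: [0.001, -0.629, 0.778, -0.003]
wrist_force: [0.5, 0.4, -1.4]
finger_gap: 0.0167
clock: 12.98
tcp_pos: [0.4349, -0.4145, 0.1225]
orientation: [-0.001, 0.734, -0.679, 0.001]
wrist_force: [1.0, 0.7, -1.2]
finger_gap: 0.0167
t 13.0 tcp [ 0.4349 -0.4145  0.1225] jaw -175.5 tilt [0.003 0.001] gap 0.0167 F [ 1.   0.7 -1.2] q6 -2.54 q1 -0.90
shift [-0.5312 -0.2913  0.0035] spin 0.8
```

```bash

python3 -m inch '[[[-0.035,-0.0195,0],0],[[-0.07,-0.039,0],0],[[-0.105,-0.058,0],0],[[-0.14,-0.0775,0],0],[[-0.175,-0.097,0],0]]'
python3 -m inch '[[[-0.035,-0.0195,0],0],[[-0.07,-0.039,0],0],[[-0.105,-0.058,0],0],[[-0.14,-0.0775,0],0],[[-0.175,-0.097,0],0]]'
python3 -m inch '[[[-0.035,-0.0195,0],0.8],[[-0.07,-0.039,0],0.8],[[-0.105,-0.058,0],0.8],[[-0.14,-0.0775,0],0.8],[[-0.175,-0.097,0],0.8]]'
python3 plan.py .684 .1378 .05 183.7
```

```text
clock: 13.4
tcp_pos: [0.5175, -0.2303, 0.1213]
orientation: [-0.001, 0.733, -0.68, -0.0]
wrist_force: [1.2, 0.4, -2.1]
finger_gap: 0.0169
clock: 13.82
tcp_pos: [0.6005, -0.0464, 0.1201]
orientation: [-0.0, 0.733, -0.681, -0.001]
wrist_force: [0.3, -0.7, -2.1]
finger_gap: 0.0169
clock: 14.23
tcp_pos: [0.6838, 0.1372, 0.1184]
orientation: [0.001, 0.727, -0.686, -0.002]
wrist_force: [1.2, -0.0, -1.6]
finger_gap: 0.0167
t 14.2 tcp [0.6838 0.1372 0.1184] jaw -176.7 tilt [-0.005  0.002] gap 0.0167 F [ 1.2 -0.  -1.6] q6 -1.55 q1 0.08
shift [-0.0004 -0.0005  0.0684] spin -0.4
```

```bash

python3 -m inch '[[[0,0,0.02],-0.4],[[0,0,0.045],-0.4],[[0,0,0.068],-0.4],[[0,0,0.068],-0.4],[[0,0,0.068],-0.4]]'
python3 plan.py .684 .1378 .019 183.7
python3 - <<'E'
from workcell import viewer
import cv2
a=viewer.read_camera("top")["image"][95:175,155:275,::-1];b=viewer.read_camera("side")["image"][110:210,220:360,::-1]
a=cv2.resize(a,(420,280));b=cv2.resize(b,(380,280));cv2.imwrite("pics/i.png",cv2.hconcat([a,b]))
E
```

```text
clock: 14.65
tcp_pos: [0.6809, 0.1372, 0.0472]
orientation: [0.003, 0.729, -0.684, -0.005]
wrist_force: [0.9, -0.8, -1.7]
finger_gap: 0.0162
t 14.7 tcp [0.6809 0.1372 0.0472] jaw -176.3 tilt [-0.011  0.001] gap 0.0162 F [ 0.9 -0.8 -1.7] q6 -1.55 q1 0.08
shift [-0.0003 -0.0035  0.0282] spin -0.0
```

View pics/i.png

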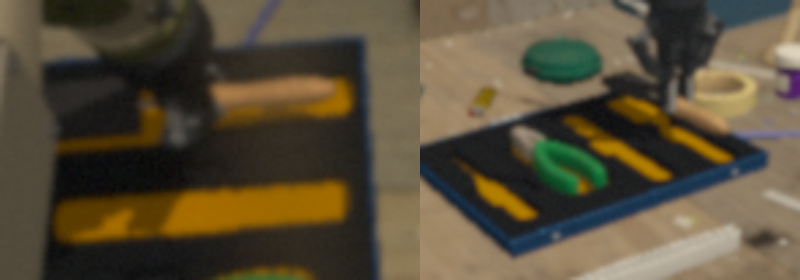

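The handle is parallel to its pocket, and the upward offset in the image is parallax. I'll lower and release.

```bash

python3 -m inch '[[[0,-0.0035,0.008],0],[[0,-0.0035,0.016],0],[[0,-0.0035,0.024],0],[[0,-0.0035,0.024],0]]'
python3 plan.py .684 .1378 .019 183.7
```

```text
clock: 15.08
tcp_pos: [0.6861, 0.1371, 0.0251]
orientation: [0.002, 0.729, -0.684, -0.003]
wrist_force: [-0.9, -0.1, -2.1]
finger_gap: 0.017
t 15.1 tcp [0.6861 0.1371 0.0251] jaw -176.4 tilt [-0.007  0.002] gap 0.0170 F [-0.9 -0.1 -2.1] q6 -1.55 q1 0.08
shift [-0.0009  0.002   0.0061] spin -0.1
```

```bash
python3 - <<'E'
from workcell import viewer
import cv2
a=viewer.read_camera("top")["image"][95:175,155:275,::-1];b=viewer.read_camera("side")["image"][110:210,220:360,::-1]
a=cv2.resize(a,(420,280));b=cv2.resize(b,(380,280));cv2.imwrite("pics/j.png",cv2.hconcat([a,b]))
E
```

```text
(no output)
```

View pics/j.png

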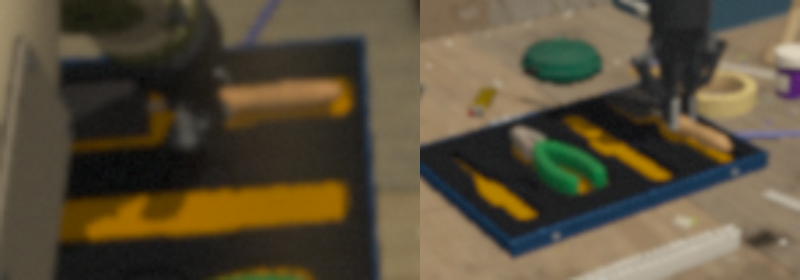

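```bash

python3 -m inch '[[[-0.001,0.002,0.003],0],[[-0.001,0.002,0.006],0],[[-0.001,0.002,0.006],0],[[-0.001,0.002,0.006],0]]'
python3 plan.py .684 .1378 .019 183.7
```

```text
clock: 15.52
tcp_pos: [0.6843, 0.1382, 0.0202]
orientation: [0.001, 0.729, -0.684, -0.003]
wrist_force: [-0.4, -0.7, -2.2]
finger_gap: 0.0165
t 15.5 tcp [0.6843 0.1382 0.0202] jaw -176.3 tilt [-0.006  0.002] gap 0.0165 F [-0.4 -0.7 -2.2] q6 -1.55 q1 0.08
shift [0.0003 0.0003 0.0012] spin -0.0
```

```bash

python3 -m inch '[[[0,0,0.0015],0],[[0,0,0.0015],0]]'
python3 -m inch '[[[0,0,0],0],[[0,0,0],0],[[0,0,0],0],[[0,0,0],0]]' 0.62
python3 -m inch '[[[0,0,-0.01],0],[[0,0,-0.03],0],[[0,0,-0.06],0],[[0,0,-0.1],0],[[0,0,-0.13],0]]'
python3 plan.py .494 -.1003 .1 90.3
```

```text
clock: 15.68
tcp_pos: [0.6844, 0.1382, 0.0188]
orientation: [0.001, 0.729, -0.684, -0.003]
wrist_force: [0.6, 0.3, -1.3]
finger_gap: 0.0169
clock: 16.02
tcp_pos: [0.6847, 0.1383, 0.0191]
orientation: [0.001, 0.729, -0.684, -0.003]
wrist_force: [0.6, -0.4, 0.3]
finger_gap: 0.0324
clock: 16.43
tcp_pos: [0.6857, 0.138, 0.1527]
orientation: [0.0, 0.729, -0.684, -0.002]
wrist_force: [2.0, 0.4, 1.1]
finger_gap: 0.0325
t 16.4 tcp [0.6857 0.138  0.1527] jaw -176.3 tilt [-0.003  0.002] gap 0.0325 F [2.  0.4 1.1] q6 -1.55 q1 0.08
shift [0.2257 0.2064 0.0527] spin 93.4
```

Now the tweezers: translate, then spin, then check the paddle's height.

```bash

python3 -m inch '[[[0.0287,0.0263,0],0],[[0.0575,0.0525,0],0],[[0.086,0.079,0],0],[[0.115,0.105,0],0],[[0.143,0.131,0],0]]' 0.3
python3 -m inch '[[[0.028,0.025,0],7],[[0.055,0.05,0],14],[[0.083,0.075,0],21],[[0.083,0.075,0],28],[[0.083,0.075,0],35]]'
python3 -m inch '[[[0,0,0.01],7],[[0,0,0.02],14],[[0,0,0.03],21],[[0,0,0.04],28],[[0,0,0.05],35]]'
python3 -m inch '[[[0,0,0],7],[[0,0,0],14],[[0,0,0],21],[[0,0,0],23.4],[[0,0,0],23.4]]'
python3 plan.py .494 -.1003 .06 90.3
python3 dep.py 250,123 240,124 225,125 205,127 195,128 185,129 175,130 172,124 172,134
python3 - <<'E'
from workcell import viewer
import cv2
a=viewer.read_camera("top")["image"][95:255,155:335,::-1];b=viewer.read_camera("side")["image"][110:250,200:360,::-1]
a=cv2.resize(a,(450,400));b=cv2.resize(b,(350,400));cv2.imwrite("pics/k.png",cv2.hconcat([a,b]))
E
```

```text
clock: 16.85
tcp_pos: [0.563, -0.0142, 0.1539]
orientation: [-0.0, 0.729, -0.684, -0.001]
wrist_force: [0.7, -0.3, 0.6]
finger_gap: 0.0599
clock: 17.27
tcp_pos: [0.4924, -0.1037, 0.1552]
orientation: [0.0, -0.486, 0.874, 0.001]
wrist_force: [-0.6, 0.5, -0.4]
finger_gap: 0.0597
clock: 17.68
tcp_pos: [0.4928, -0.1039, 0.1059]
orientation: [0.001, -0.197, 0.98, 0.0]
wrist_force: [-0.3, -0.5, 0.3]
finger_gap: 0.0598
clock: 18.1
tcp_pos: [0.4932, -0.104, 0.1068]
orientation: [0.001, 0.006, 1.0, 0.0]
wrist_force: [0.4, -0.1, -1.1]
finger_gap: 0.0602
t 18.1 tcp [ 0.4932 -0.104   0.1068] jaw 89.3 tilt [0.003 0.   ] gap 0.0602 F [ 0.4 -0.1 -1.1] q6 -0.36 q1 -0.37
shift [-0.0007  0.0037  0.0468] spin -1.0
250,123 [0.6845 0.0476 0.0254]
240,124 [0.6813 0.0746 0.028 ]
225,125 [0.6796 0.116  0.0266]
205,127 [0.6802 0.1759 0.0097]
195,128 [0.6737 0.1994 0.0229]
185,129 [0.6716 0.2271 0.0221]
175,130 [0.6699 0.2554 0.02  ]
172,124 [0.6871 0.2642 0.02  ]
172,134 [0.659  0.2637 0.0188]
```

View pics/k.png

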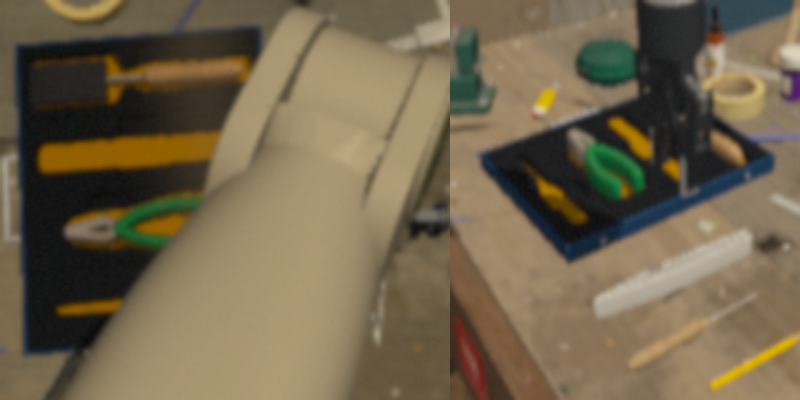

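The paddle is seated: its blade top is at about 0.021 m, as expected, with blade and handle inside the outline. The tweezers' on-edge plate is below the fingers. Down and grip.

```bash

python3 -m inch '[[[-0.001,0.0037,0.03],-1],[[-0.001,0.0037,0.065],-1],[[-0.001,0.0037,0.1],-1],[[-0.001,0.0037,0.1],-1],[[-0.001,0.0037,0.1],-1]]'
python3 plan.py .494 -.1003 .007 90.3
python3 -m inch '[[[0,0,0],0],[[0,0,0],0],[[0,0,0],0],[[0,0,0],0],[[0,0,0],0]]' 1 60
python3 -m inch '[[[0,0,0],0],[[0,0,0],0]]'
python3 plan.py
```

```text
clock: 18.67
tcp_pos: [0.4924, -0.0996, 0.0055]
orientation: [-0.001, -0.004, 1.0, 0.001]
wrist_force: [0.3, -1.5, 0.7]
finger_gap: 0.0596
t 18.7 tcp [ 0.4924 -0.0996  0.0055] jaw 90.5 tilt [-0.002  0.002] gap 0.0596 F [ 0.3 -1.5  0.7] q6 -0.37 q1 -0.36
shift [-0.0016 -0.0007 -0.0016] spin 0.2
clock: 19.08
tcp_pos: [0.4942, -0.1002, 0.0077]
orientation: [0.001, -0.004, 1.0, 0.0]
wrist_force: [0.1, -0.4, 7.2]
finger_gap: 0.0203
clock: 19.25
tcp_pos: [0.4954, -0.1006, 0.009]
orientation: [0.002, -0.004, 1.0, -0.0]
wrist_force: [-0.2, 0.3, -0.5]
finger_gap: 0.0201
t 19.2 tcp [ 0.4954 -0.1006  0.009 ] jaw 90.5 tilt [ 0.004 -0.   ] gap 0.0201 F [-0.2  0.3 -0.5] q6 -0.37 q1 -0.36
```

```bash

python3 -m inch '[[[0,0,-0.02],0],[[0,0,-0.05],0],[[0,0,-0.09],0],[[0,0,-0.12],0],[[0,0,-0.12],0]]' 
python3 -m inch '[[[-0.015,0.037,0],0],[[-0.03,0.074,0],0],[[-0.045,0.111,0],0],[[-0.06,0.148,0],0],[[-0.075,0.185,0],0]]'
python3 -m inch '[[[-0.015,0.035,0],-7],[[-0.03,0.07,0],-14],[[-0.03,0.07,0],-21],[[-0.03,0.07,0],-28],[[-0.03,0.07,0],-35]]'
python3 -m inch '[[[0,0,0],-7],[[0,0,0],-14],[[0,0,0],-21],[[0,0,0],-28],[[0,0,0],-35]]'
python3 -m inch '[[[0,0,0],-7],[[0,0,0],-14],[[0,0,0],-21],[[0,0,0],-23],[[0,0,0],-23]]'
python3 plan.py .5985 .1552 .05 183.7
```

```text
clock: 19.67
tcp_pos: [0.4988, -0.102, 0.1358]
orientation: [0.007, -0.004, 1.0, -0.002]
wrist_force: [0.6, -0.4, 0.2]
finger_gap: 0.0203
clock: 20.08
tcp_pos: [0.5725, 0.0853, 0.136]
orientation: [0.007, -0.004, 1.0, -0.002]
wrist_force: [1.0, -0.5, -0.6]
finger_gap: 0.0201
clock: 20.5
tcp_pos: [0.6018, 0.1567, 0.1353]
orientation: [0.006, -0.308, 0.951, -0.004]
wrist_force: [-0.1, -0.6, -0.9]
finger_gap: 0.0202
clock: 20.92
tcp_pos: [0.6015, 0.1568, 0.1348]
orientation: [0.004, -0.583, 0.813, -0.006]
wrist_force: [-0.2, 1.1, 0.4]
finger_gap: 0.0203
clock: 21.33
tcp_pos: [0.6013, 0.1568, 0.1344]
orientation: [-0.003, 0.733, -0.68, 0.006]
wrist_force: [0.2, -0.3, -1.8]
finger_gap: 0.02
t 21.3 tcp [0.6013 0.1568 0.1344] jaw -175.7 tilt [ 0.013 -0.005] gap 0.0200 F [ 0.2 -0.3 -1.8] q6 -1.52 q1 0.13
shift [0.0009 0.004  0.0844] spin 0.6
```

```bash

python3 -m inch '[[[0.001,0.004,0.03],0.6],[[0.001,0.004,0.06],0.6],[[0.001,0.004,0.09],0.6],[[0.001,0.004,0.09],0.6],[[0.001,0.004,0.09],0.6]]'
python3 plan.py .5985 .1552 .019 183.7
python3 - <<'E'
from workcell import viewer
import cv2
a=viewer.read_camera("top")["image"][110:200,155:275,::-1];b=viewer.read_camera("side")["image"][110:210,220:360,::-1]
a=cv2.resize(a,(420,315));b=cv2.resize(b,(380,315));cv2.imwrite("pics/l.png",cv2.hconcat([a,b]))
E
```

```text
clock: 21.75
tcp_pos: [0.5966, 0.1547, 0.0427]
orientation: [-0.001, 0.729, -0.684, 0.005]
wrist_force: [-0.4, 0.6, -0.5]
finger_gap: 0.0202
t 21.8 tcp [0.5966 0.1547 0.0427] jaw -176.3 tilt [ 0.008 -0.005] gap 0.0202 F [-0.4  0.6 -0.5] q6 -1.51 q1 0.13
shift [-0.0005 -0.0018  0.0237] spin -0.0
```

View pics/l.png

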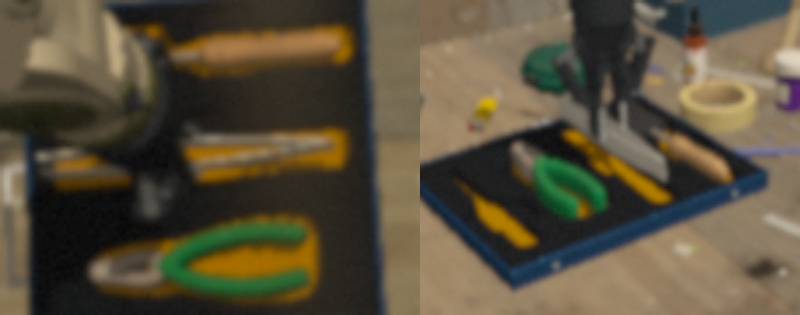

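The tweezers are parallel to and over their pocket, spanning (38,158) to (330,143) in the crop, with the offset from height parallax. I'll lower them.

```bash

python3 -m inch '[[[-0.0005,-0.001,0.008],0],[[-0.0005,-0.0018,0.016],0],[[-0.0005,-0.0018,0.021],0],[[-0.0005,-0.0018,0.0235],0],[[-0.0005,-0.0018,0.0235],0]]'
python3 plan.py .5985 .1552 .018 183.7
```

```text
clock: 22.27
tcp_pos: [0.6011, 0.1556, 0.0217]
orientation: [-0.003, 0.729, -0.684, 0.006]
wrist_force: [-0.5, 0.1, 0.1]
finger_gap: 0.0198
t 22.3 tcp [0.6011 0.1556 0.0217] jaw -176.3 tilt [ 0.013 -0.005] gap 0.0198 F [-0.5  0.1  0.1] q6 -1.51 q1 0.13
shift [0.0002 0.0027 0.0036] spin -0.0
```

```bash

python3 -m inch '[[[0,0.002,0.0015],0],[[0,0.0025,0.003],0],[[0,0.0025,0.003],0]]'
python3 plan.py .5985 .1552 .018 183.7
python3 -m inch '[[[0,0,0],0],[[0,0,0],0],[[0,0,0],0],[[0,0,0],0]]' 0.6
python3 -m inch '[[[0,0,-0.01],0],[[0,0,-0.03],0],[[0,0,-0.06],0],[[0,0,-0.1],0],[[0,0,-0.13],0]]'
python3 plan.py .4432 -.191 .1 95.4
```

```text
clock: 22.52
tcp_pos: [0.5981, 0.1554, 0.0183]
orientation: [-0.003, 0.73, -0.684, 0.006]
wrist_force: [0.2, 0.1, -1.1]
finger_gap: 0.0191
t 22.5 tcp [0.5981 0.1554 0.0183] jaw -176.3 tilt [ 0.013 -0.005] gap 0.0191 F [ 0.2  0.1 -1.1] q6 -1.51 q1 0.13
shift [ 0.0002 -0.0004  0.0003] spin -0.0
clock: 22.85
tcp_pos: [0.5983, 0.1554, 0.0185]
orientation: [-0.003, 0.729, -0.684, 0.006]
wrist_force: [0.3, 0.3, 0.4]
finger_gap: 0.0339
clock: 23.27
tcp_pos: [0.5969, 0.1561, 0.1519]
orientation: [-0.003, 0.729, -0.684, 0.007]
wrist_force: [0.9, -0.5, -1.2]
finger_gap: 0.034
t 23.3 tcp [0.5969 0.1561 0.1519] jaw -176.3 tilt [ 0.015 -0.004] gap 0.0340 F [ 0.9 -0.5 -1.2] q6 -1.51 q1 0.13
shift [0.3362 0.1765 0.0511] spin 88.3
```

```bash

python3 -m inch '[[[0.034,0.0178,0],0],[[0.068,0.0356,0],0],[[0.102,0.0534,0],0],[[0.136,0.071,0],0],[[0.17,0.089,0],0]]' 0.4
python3 -m inch '[[[0.034,0.0178,0],7],[[0.068,0.0356,0],14],[[0.102,0.0534,0],21],[[0.136,0.071,0],28],[[0.166,0.0875,0],35]]'
python3 -m inch '[[[0,0,0.01],7],[[0,0,0.02],14],[[0,0,0.03],21],[[0,0,0.04],28],[[0,0,0.05],35]]'
python3 -m inch '[[[0,0,0],7],[[0,0,0],14],[[0,0,0],18.3],[[0,0,0],18.3]]'
python3 plan.py .4432 -.191 .007 95.4
python3 dep.py 250,151 240,152 230,153 215,154 200,155 190,155
python3 - <<'E'
from workcell import viewer
import cv2
a=viewer.read_camera("top")["image"][95:255,155:375,::-1];b=viewer.read_camera("side")["image"][110:250,200:360,::-1]
a=cv2.resize(a,(450,330));b=cv2.resize(b,(350,306));b=cv2.copyMakeBorder(b,0,24,0,0,0);cv2.imwrite("pics/n.png",cv2.hconcat([a,b]))
E
```

```text
clock: 23.68
tcp_pos: [0.5184, -0.0205, 0.1527]
orientation: [-0.004, 0.73, -0.684, 0.008]
wrist_force: [-0.3, -0.7, 1.2]
finger_gap: 0.051
clock: 24.1
tcp_pos: [0.4411, -0.1939, 0.1534]
orientation: [0.006, -0.488, 0.873, -0.007]
wrist_force: [-0.4, -1.0, -0.2]
finger_gap: 0.0512
clock: 24.52
tcp_pos: [0.4421, -0.1947, 0.104]
orientation: [0.009, -0.199, 0.98, -0.005]
wrist_force: [-0.8, 0.8, -0.1]
finger_gap: 0.051
clock: 24.85
tcp_pos: [0.4424, -0.1948, 0.1048]
orientation: [0.01, -0.04, 0.999, -0.004]
wrist_force: [0.6, -0.2, -0.4]
finger_gap: 0.0509
t 24.9 tcp [ 0.4424 -0.1948  0.1048] jaw 94.6 tilt [ 0.02  -0.007] gap 0.0509 F [ 0.6 -0.2 -0.4] q6 -0.66 q1 -0.58
shift [0.0007 0.0046 0.0978] spin -0.8
250,151 [0.6059 0.0473 0.025 ]
240,152 [0.6028 0.0739 0.028 ]
230,153 [0.6051 0.1055 0.0087]
215,154 [0.6032 0.1473 0.0075]
200,155 [0.6005 0.1879 0.0103]
190,155 [0.6007 0.2152 0.0114]
```

View pics/n.png

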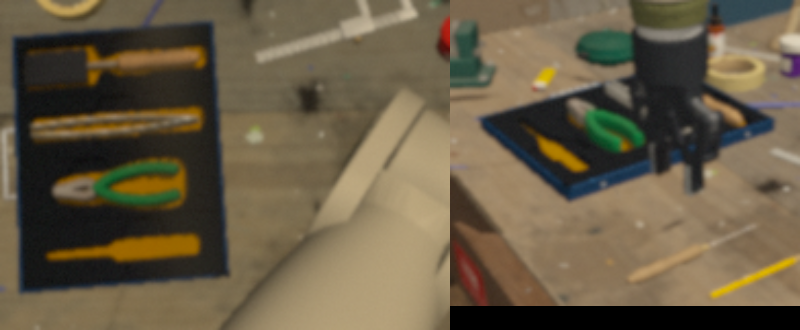

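The tweezers lie inside their pocket, with tops near the expected height. Next, the pick, gripped lower because the handle is slim.

```bash

python3 -m inch '[[[0.001,0.0046,0.03],-0.8],[[0.001,0.0046,0.065],-0.8],[[0.001,0.0046,0.0985],-0.8],[[0.001,0.0046,0.0985],-0.8],[[0.001,0.0046,0.0985],-0.8]]'
python3 plan.py .4432 -.191 .0045 95.4
```

```text
clock: 25.42
tcp_pos: [0.4413, -0.1899, 0.0051]
orientation: [0.008, -0.049, 0.999, -0.003]
wrist_force: [0.8, 0.2, 0.4]
finger_gap: 0.0516
t 25.4 tcp [ 0.4413 -0.1899  0.0051] jaw 95.7 tilt [ 0.016 -0.005] gap 0.0516 F [0.8 0.2 0.4] q6 -0.68 q1 -0.58
shift [-0.0018 -0.0013  0.0006] spin 0.3
```

```bash

python3 -m inch '[[[-0.002,-0.001,0.001],0],[[-0.002,-0.001,0.001],0],[[-0.002,-0.001,0.001],0],[[-0.002,-0.001,0.001],0],[[-0.002,-0.001,0.001],0]]' 1 50
python3 -m inch '[[[0,0,0],0],[[0,0,0],0]]'
python3 plan.py
python3 -m inch '[[[0,0,-0.02],0],[[0,0,-0.05],0],[[0,0,-0.09],0],[[0,0,-0.12],0],[[0,0,-0.12],0]]' 
python3 plan.py .434 .1129 .12 183.7
```

```text
clock: 25.83
tcp_pos: [0.4451, -0.1918, 0.0063]
orientation: [0.01, -0.05, 0.999, -0.004]
wrist_force: [0.3, 0.4, 5.4]
finger_gap: 0.0152
clock: 26.0
tcp_pos: [0.4462, -0.1925, 0.0075]
orientation: [0.011, -0.05, 0.999, -0.005]
wrist_force: [0.9, -0.0, -0.6]
finger_gap: 0.0155
t 26.0 tcp [ 0.4462 -0.1925  0.0075] jaw 95.7 tilt [ 0.022 -0.008] gap 0.0155 F [ 0.9 -0.  -0.6] q6 -0.67 q1 -0.58
clock: 26.42
tcp_pos: [0.4469, -0.1936, 0.134]
orientation: [0.015, -0.05, 0.999, -0.008]
wrist_force: [0.6, -0.6, -0.8]
finger_gap: 0.0152
t 26.4 tcp [ 0.4469 -0.1936  0.134 ] jaw 95.7 tilt [ 0.031 -0.014] gap 0.0152 F [ 0.6 -0.6 -0.8] q6 -0.68 q1 -0.58
shift [-0.0173  0.3065  0.0092] spin -88.0
```

```bash

python3 -m inch '[[[-0.002,0.04,0],0],[[-0.004,0.08,0],0],[[-0.006,0.12,0],0],[[-0.008,0.16,0],0],[[-0.011,0.2,0],0]]'
python3 -m inch '[[[-0.002,0.035,0],-7],[[-0.004,0.07,0],-14],[[-0.006,0.106,0],-21],[[-0.006,0.106,0],-28],[[-0.006,0.106,0],-35]]'
python3 -m inch '[[[0,0,0],-7],[[0,0,0],-14],[[0,0,0],-21],[[0,0,0],-28],[[0,0,0],-35]]'
python3 -m inch '[[[0,0,0],-7],[[0,0,0],-14],[[0,0,0],-17.5],[[0,0,0],-17.5]]'
python3 plan.py .434 .1145 .05 183.7
```

```text
clock: 26.83
tcp_pos: [0.4372, 0.008, 0.1308]
orientation: [0.015, -0.049, 0.999, -0.008]
wrist_force: [0.2, 0.3, -0.5]
finger_gap: 0.0152
clock: 27.25
tcp_pos: [0.4321, 0.1164, 0.1288]
orientation: [0.012, -0.353, 0.936, -0.012]
wrist_force: [-0.8, 0.0, 0.1]
finger_gap: 0.0157
clock: 27.67
tcp_pos: [0.4317, 0.1165, 0.1285]
orientation: [0.008, -0.62, 0.784, -0.015]
wrist_force: [-0.7, -0.1, 1.2]
finger_gap: 0.0156
clock: 28.0
tcp_pos: [0.4314, 0.1165, 0.1282]
orientation: [-0.005, 0.733, -0.68, 0.016]
wrist_force: [0.8, -0.2, 0.5]
finger_gap: 0.0158
t 28.0 tcp [0.4314 0.1165 0.1282] jaw -175.7 tilt [ 0.03  -0.014] gap 0.0158 F [ 0.8 -0.2  0.5] q6 -1.55 q1 0.10
shift [ 0.0009 -0.0002  0.0783] spin 0.6
```

```bash

python3 -m inch '[[[0.001,0,0.03],0.6],[[0.001,0,0.06],0.6],[[0.001,0,0.085],0.6],[[0.001,0,0.085],0.6],[[0.001,0,0.085],0.6]]'
python3 plan.py .434 .1145 .018 183.7
python3 - <<'E'
from workcell import viewer
import cv2
a=viewer.read_camera("top")["image"][160:250,155:275,::-1];b=viewer.read_camera("side")["image"][110:210,200:340,::-1]
a=cv2.resize(a,(420,315));b=cv2.resize(b,(380,315));cv2.imwrite("pics/o.png",cv2.hconcat([a,b]))
E
```

```text
clock: 28.42
tcp_pos: [0.4325, 0.1141, 0.0424]
orientation: [-0.004, 0.729, -0.685, 0.015]
wrist_force: [0.1, 0.1, -0.7]
finger_gap: 0.0155
t 28.4 tcp [0.4325 0.1141 0.0424] jaw -176.4 tilt [ 0.026 -0.015] gap 0.0155 F [ 0.1  0.1 -0.7] q6 -1.54 q1 0.09
shift [-0.0007 -0.0009  0.0245] spin -0.1
```

View pics/o.png

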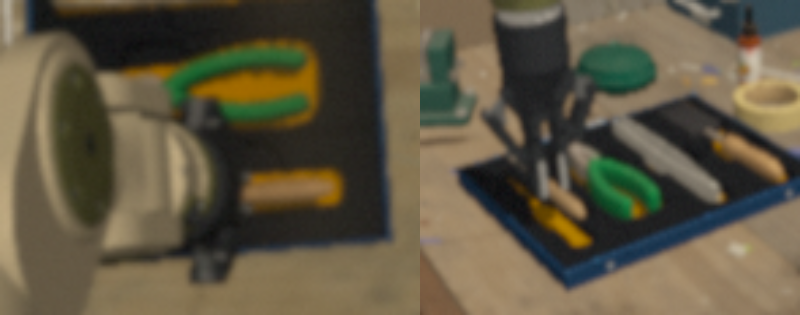

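The handle is centred in its trough, its end at (335,188) against the pocket end at (342,188). Lowering.

```bash

python3 -m inch '[[[-0.0007,-0.001,0.008],0],[[-0.0007,-0.001,0.016],0],[[-0.0007,-0.001,0.0225],0],[[-0.0007,-0.001,0.0225],0]]'
python3 plan.py .434 .1145 .0175 183.7
```

```text
clock: 28.85
tcp_pos: [0.4359, 0.1147, 0.021]
orientation: [-0.005, 0.729, -0.684, 0.016]
wrist_force: [-0.1, -0.8, 0.3]
finger_gap: 0.0155
t 28.9 tcp [0.4359 0.1147 0.021 ] jaw -176.4 tilt [ 0.03  -0.014] gap 0.0155 F [-0.1 -0.8  0.3] q6 -1.54 q1 0.09
shift [0.0001 0.002  0.0034] spin -0.1
```

```bash

python3 -m inch '[[[0,0.002,0.0015],0],[[0,0.002,0.003],0],[[0,0.002,0.003],0]]'
python3 plan.py .434 .1145 .0175 183.7
python3 -m inch '[[[0,0,0],0],[[0,0,0],0],[[0,0,0],0],[[0,0,0],0]]' 0.66
python3 -m inch '[[[0,0,-0.01],0],[[0,0,-0.03],0],[[0,0,-0.06],0],[[0,0,-0.1],0],[[0,0,-0.13],0]]'
python3 -m inch '[[[0.04,0,0],0],[[0.08,0,0],0],[[0.12,0,0],0],[[0.16,0,0],0],[[0.2,0,0],0]]'
python3 -m inch '[[[0.04,0,0],0],[[0.08,0,0],0],[[0.12,0,0],0],[[0.16,0,0],0],[[0.16,0,0],0]]'
python3 plan.py
python3 dep.py 250,215 240,215 230,216 220,216 205,217 195,218 188,218 250,151 240,152 240,177 240,189 200,156 190,156 180,158 175,160
python3 - <<'E'
from workcell import viewer
import cv2
a=viewer.read_camera("top")["image"][100:245,155:275,::-1];b=viewer.read_camera("side")["image"][120:210,200:360,::-1]
a=cv2.resize(a,(480,580),interpolation=cv2.INTER_CUBIC);b=cv2.resize(b,(320,180));b=cv2.copyMakeBorder(b,0,400,0,0,0);cv2.imwrite("pics/p.png",cv2.hconcat([a,b]))
E
```

```text
clock: 29.1
tcp_pos: [0.4334, 0.1145, 0.0176]
orientation: [-0.005, 0.729, -0.684, 0.015]
wrist_force: [-0.7, -0.4, -0.4]
finger_gap: 0.0153
t 29.1 tcp [0.4334 0.1145 0.0176] jaw -176.4 tilt [ 0.029 -0.014] gap 0.0153 F [-0.7 -0.4 -0.4] q6 -1.54 q1 0.09
shift [ 0.0001 -0.0006  0.0002] spin -0.1
clock: 29.43
tcp_pos: [0.4337, 0.1146, 0.0178]
orientation: [-0.005, 0.729, -0.684, 0.016]
wrist_force: [0.3, 0.1, -0.2]
finger_gap: 0.0289
clock: 29.85
tcp_pos: [0.4298, 0.1165, 0.1501]
orientation: [-0.005, 0.729, -0.684, 0.016]
wrist_force: [0.8, 0.6, 0.3]
finger_gap: 0.0289
clock: 30.27
tcp_pos: [0.4423, -0.0848, 0.1539]
orientation: [-0.006, 0.729, -0.684, 0.017]
wrist_force: [0.6, -0.8, 0.3]
finger_gap: 0.029
clock: 30.68
tcp_pos: [0.4536, -0.2518, 0.157]
orientation: [-0.005, 0.727, -0.686, 0.019]
wrist_force: [1.1, 0.1, 0.2]
finger_gap: 0.0291
t 30.7 tcp [ 0.4536 -0.2518  0.157 ] jaw -176.7 tilt [ 0.034 -0.019] gap 0.0291 F [1.1 0.1 0.2] q6 -2.29 q1 -0.66
250,215 [0.4321 0.0483 0.0145]
240,215 [0.432  0.0737 0.0222]
230,216 [0.4299 0.1007 0.0209]
220,216 [0.4302 0.1267 0.0239]
205,217 [0.4293 0.1717 0.0068]
195,218 [0.4265 0.1957 0.0165]
188,218 [0.4272 0.2166 0.0102]
250,151 [0.6066 0.0478 0.022 ]
240,152 [0.6026 0.0737 0.0289]
240,177 [0.5339 0.0732 0.0289]
240,189 [0.5009 0.0723 0.0321]
200,156 [0.5985 0.189  0.0067]
190,156 [0.5986 0.2161 0.0083]
180,158 [0.5935 0.2438 0.0079]
175,160 [0.5841 0.2503 0.0267]
```

View pics/p.png

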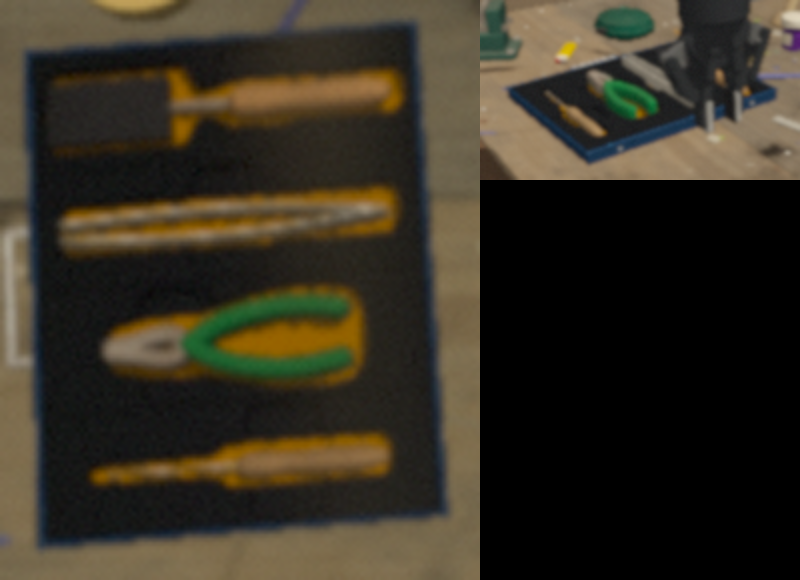

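All four tools lie in their own pockets, pointing the right way, with heights to match: pick top about 23 mm, pliers 29–33, tweezers 27–29, paddle blade about 20. The arm is clear, so I'll hand in.

```bash
python3 -m inch '[[[0,0,0],0],[[0,0,0],0],[[0,0,0],0]]'; python3 -c "
from workcell import env
print(env.hand_in())"
```

```text
clock: 31.08
tcp_pos: [0.4519, -0.2431, 0.1562]
orientation: [-0.006, 0.729, -0.684, 0.016]
wrist_force: [0.1, 0.5, 0.0]
finger_gap: 0.029
the job is handed in; nothing more can be done
None
```

I put all four tools into their own pockets and handed the job in at about 31 s of the 99 s allowed. They went in as pliers, paddle, tweezers, pick, each released with the arm lifted clear. The turquoise look-alike was not touched, and the wrist force I read between moves stayed under about 10 N.

The last top picture shows every tool inside its outline and pointing the right way. Depth checks put the tool tops where a seated tool should be. They read 1–6 mm low, partly because the depth reads about 2 mm low:

| Tool | Measured top | Expected when seated |
|---|---|---|
| Pliers | 29–33 mm | 35 mm |
| Paddle blade | 19–23 mm | 21 mm |
| Tweezers | 27–29 mm | 31 mm |
| Pick | 21–24 mm | 26 mm |

- **Heights not clean:** a few depth points at tool ends and between the tweezer blades landed on the pocket floor or an edge, so they say nothing about seating.
- **Gripper tilt:** the gripper drifted up to about 2° off vertical, and I could not correct it with the moves available. The pick was therefore released slightly nose-down; it looks settled flat in its pocket.
- **Picture budget:** I viewed 16 pictures, two over the 14.

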